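# Line up the ink bottles for the record photograph

### The arm

A 6-joint arm with a two-finger parallel gripper is mounted at the origin on the work surface. World frame = base frame: x ahead of the robot, y to its left, z up, the work surface at z = 0. Lengths are in mm, angles in rad, forces in N, time in s.
With the tool pointing down it reaches from about 400 to 925 mm from the base axis. Payload 12.5 kg.
Tool frame: the origin (TCP) lies midway between the tips of the shut fingers; the grasp point (between the pads) lies 19 mm behind it (env.pinch_z is the z of the grasp point in the tool frame, in mm); z points along the fingers, y is the line along which they close (so a half turn about z gives the same grasp; the last joint's range is limited). The gripper opens to 95 mm and grips with 3 to 60 N. Pads are 20 mm wide; open, the fingers measure 119 mm over their backs; the gripper's body (75 mm by 180 mm) begins 59 mm behind the grasp point.
Start: joints at [-1.402, 0.491, 1.559, -0, 1.092, -0.106], TCP at [169.62, -601.564, 189.361] pointing down, gripper open.
Joint ranges: [-3.1, 3.1], [-0.84, 2.19], [0.05, 2.79], [-1.13, 4.28], [0.06, 2.93], [-2.69, 2.69]. Speed limits (rad/s): [2.22, 2.22, 2.79, 3.14, 3.14, 3.14].

### API

Orientations are given as [roll, pitch, yaw] about the fixed x, y, z axes, in that order (R = Rz(yaw) Ry(pitch) Rx(roll)).
In Python, from cell import env, eyes gives the robot as it stands.
- The arm moves only by the shell command python3 -m inch 'ROWS'. ROWS is JSON, a list of rows, each a list of 3 entries, a list of its own where there are three numbers: the shift along the tool's x, y, z in units of 60 mm (1.0 is 60 mm), then the turn about the tool's z in units of 5 degrees (1.0 is 5 degrees), then the closure, from -1 (fully open) to 1 (shut). In form: [[[tx, ty, tz], turn, claw], ...]. A call has exactly 10 rows; each row shifts and turns the commanded pose from where the row before left it, along the tool's axes as they then stand; what a row does not reach is not made up. A row lasts 1/8 s, in which the tool goes at most 62.5 mm and 10.7 degrees, less where a joint would pass 70% of its speed; a pose out of reach is approached as far as the arm can. A call is refused whole if a number of a shift passes 1 or a number of a turn 1, either way. A call with a gripper value outside its range is refused whole. The fingers move at their own pace and stop on an object; the grip force is fixed at half the most. Time passes only in rows, so rows that do not move let the fingers close, or fill a call up. It gives the time, the measured TCP pose, the force, the opening and the grip force at its end, in the units of the state.
- env.state(): the state, without advancing time (a new reading comes with each control period).
- eyes.read_camera(name): name is "scene" or "top"; returns a dict with "pixels" (400x640x3 uint8, red, green, blue), "fx", "fy", "cx", "cy" (pixels), "extrinsics" (4x4, takes a point from world to camera coordinates). Camera axes: x right, y down, z forward; pixel columns grow to the right and rows downward; lengths in mm; the calibration is good to about 2 mm. A picture is of the moment at which its call begins. There is no depth.
- env.job_done(): hands the job in; it is judged then, once.
Trained networks look in a picture, given as the dict that the camera call returned (one of the last four; its "shot" number tells which), for a name from the list of things; names that differ only in an ending like _2 or _b are one class to them, and where a whole thing is asked for, a point or a joint stands for the part that bears it (a point fixed in the world has none). Each returns a list of dicts, best first, with "score" (0 to 1); they miss things now and then, are a little off and sometimes report something else, mostly with a low value. They report only what shows in the picture. A call takes as long as a camera call. They do not tell look-alikes from the thing itself.
- eyes.boxes_of(name, picture): "centre" ([row, column] in pixels, amid what is visible of it).
- eyes.cut_out(name, picture): "mask" (400x640 bool, what is visible of it) and "centre" ([row, column] in pixels, amid what is visible of it).
- eyes.spot_point(name, picture): "centre" ([row, column] in pixels: a listed point, or the origin of a listed thing).
The state is a dict: "t": time; "joints": joint angles; "qvel": joint speeds; "tau": joint torques, N m; "eef_pos": TCP position; "tcp_rot": TCP orientation; "ft_force": force on the tool from outside, world axes, zero at the start; "moment": the same for the moment, N m; "opening": opening from 0.0 (shut) to 1.0 (fully open); "grip_force": force on a finger pad.
Only numpy, scipy, OpenCV 4.12 (cv2) and the standard library are available. Lean on these libraries where they do the work, as an engineer would, in place of code of your own. Each camera call takes 0.05 s, during which the arm holds its last target. There are 200 camera calls.

### The job

Set the four stoneware ink bottles out for the record photograph: stand one in the middle of each round pad on the photo board, in order of height, the tallest next to the label holder and the shortest next to the scale bar. They are old, so set each one down gently and do not tip any over. Leave the label holder and the jar where they stand.

Things in the scene. Friction and masses are not known exactly. Their poses are not given: they have to be found in the camera images.
- bottle_a: The third tallest of four loose empty stoneware ink bottles, alike but for size (tan, brown glaze above), upright on the table: 90 mm high, about 190 g. Straight round body, 46 mm in diameter, from the base to 62 mm up; then a shoulder, from 72 mm up a neck 21 mm and in the top 9 mm a lip 28 mm in diameter. Origin: centre of the base; z up.
- bottle_b: The tallest of four loose empty stoneware ink bottles, alike but for size (tan, brown glaze above), upright on the table: 144 mm high, about 400 g. Straight round body, 58 mm in diameter, from the base to 116 mm up; then a shoulder, from 126 mm up a neck 27 mm and in the top 9 mm a lip 35 mm in diameter. Origin: centre of the base; z up.
- bottle_c: The shortest of four loose empty stoneware ink bottles, alike but for size (tan, brown glaze above), upright on the table: 66 mm high, about 120 g. Straight round body, 40 mm in diameter, from the base to 38 mm up; then a shoulder, from 48 mm up a neck 18 mm and in the top 9 mm a lip 24 mm in diameter. Origin: centre of the base; z up.
- bottle_d: The second tallest of four loose empty stoneware ink bottles, alike but for size (tan, brown glaze above), upright on the table: 116 mm high, about 280 g. Straight round body, 52 mm in diameter, from the base to 88 mm up; then a shoulder, from 98 mm up a neck 24 mm and in the top 9 mm a lip 31 mm in diameter. Origin: centre of the base; z up.
- pad_1: One of four alike, fixed, firm round charcoal foam pads in a straight row, 95 mm apart, on a fixed light grey photo board (120 x 550 x 4 mm): an end pad, next to pad_2. 76 mm in diameter, 4 mm thick. Origin: centre of its underside; its top, where a bottle stands, is 8 mm over the table. y axis: along the row, from pad_4 towards pad_1.
- pad_2: One of four alike, fixed, firm round charcoal foam pads in a straight row, 95 mm apart, on a fixed light grey photo board (120 x 550 x 4 mm): between pad_1 and pad_3. 76 mm in diameter, 4 mm thick. Origin: centre of its underside; its top, where a bottle stands, is 8 mm over the table. y axis: along the row, from pad_4 towards pad_1.
- pad_3: One of four alike, fixed, firm round charcoal foam pads in a straight row, 95 mm apart, on a fixed light grey photo board (120 x 550 x 4 mm): between pad_2 and pad_4. 76 mm in diameter, 4 mm thick. Origin: centre of its underside; its top, where a bottle stands, is 8 mm over the table. y axis: along the row, from pad_4 towards pad_1.
- pad_4: One of four alike, fixed, firm round charcoal foam pads in a straight row, 95 mm apart, on a fixed light grey photo board (120 x 550 x 4 mm): the other end pad, next to pad_3. 76 mm in diameter, 4 mm thick. Origin: centre of its underside; its top, where a bottle stands, is 8 mm over the table. y axis: along the row, from pad_4 towards pad_1.
- label_holder: Loose steel foot (40 x 44 x 12 mm, 90 g) with a blank white label leaning back on it, 42 mm wide along the row, 54 mm high in all. It stands on the board 85 mm beyond the centre of one end pad; which end changes. At the other end lies a fixed flat black and white scale bar (24 x 80 x 3 mm). Origin: centre of the underside, 4 mm over the table.
- jar: Loose frosted jar with a white cap, 50 mm in diameter, 62 mm high, 120 g, standing on the table among the bottles; not part of the job. Origin: centre of the base.
Mind the look-alikes: they are no part of the job. Leave any green look-alike of the bottle_b alone.

How it is judged (in metres and radians):
At the end, for the whole second after the job is handed in: Each bottle stands upright (within 0.1 rad), at rest and with its base on the top of its pad, its axis within 14 mm of the pad's centre; in order of height along the row, the tallest on the end pad beside the label holder, the shortest on the end pad beside the scale bar (((horizontal distance between label_holder and pad_1 below 0.13 m and horizontal distance between bottle_b and pad_1 below 0.014 m and horizontal distance between bottle_d and pad_2 below 0.014 m and horizontal distance between bottle_a and pad_3 below 0.014 m and horizontal distance between bottle_c and pad_4 below 0.014 m) or (horizontal distance between label_holder and pad_4 below 0.13 m and horizontal distance between bottle_b and pad_4 below 0.014 m and horizontal distance between bottle_d and pad_3 below 0.014 m and horizontal distance between bottle_a and pad_2 below 0.014 m and horizontal distance between bottle_c and pad_1 below 0.014 m)) and angle between each of bottle_b, bottle_d, bottle_a, bottle_c's own z axis and vertical below 0.1 rad and height (world z) of bottle_b between 0.005 and 0.011 m and linear speed of each of bottle_b, bottle_d, bottle_a, bottle_c below 0.02 m/s and height (world z) of bottle_d between 0.005 and 0.011 m and height (world z) of bottle_a between 0.005 and 0.011 m and height (world z) of bottle_c between 0.005 and 0.011 m); the robot touches nothing.
It fails at once if a bottle is tipped over (leans more than 0.6 rad) (angle between any of bottle_b, bottle_d, bottle_a, bottle_c's own z axis and vertical above 0.6 rad).
It fails at once if a bottle is dropped or slammed onto a pad (faster than 0.35 m/s within 12 mm above it) ((linear speed of bottle_b above 0.35 m/s and height (world z) of bottle_b below 0.02 m and (horizontal distance between bottle_b and pad_1 below 0.03 m or horizontal distance between bottle_b and pad_2 below 0.03 m or horizontal distance between bottle_b and pad_3 below 0.03 m or horizontal distance between bottle_b and pad_4 below 0.03 m)) or (linear speed of bottle_d above 0.35 m/s and height (world z) of bottle_d below 0.02 m and (horizontal distance between bottle_d and pad_1 below 0.03 m or horizontal distance between bottle_d and pad_2 below 0.03 m or horizontal distance between bottle_d and pad_3 below 0.03 m or horizontal distance between bottle_d and pad_4 below 0.03 m)) or (linear speed of bottle_a above 0.35 m/s and height (world z) of bottle_a below 0.02 m and (horizontal distance between bottle_a and pad_1 below 0.03 m or horizontal distance between bottle_a and pad_2 below 0.03 m or horizontal distance between bottle_a and pad_3 below 0.03 m or horizontal distance between bottle_a and pad_4 below 0.03 m)) or (linear speed of bottle_c above 0.35 m/s and height (world z) of bottle_c below 0.02 m and (horizontal distance between bottle_c and pad_1 below 0.03 m or horizontal distance between bottle_c and pad_2 below 0.03 m or horizontal distance between bottle_c and pad_3 below 0.03 m or horizontal distance between bottle_c and pad_4 below 0.03 m))).
It fails at once if the label holder is shifted by more than 15 mm (distance of label_holder from where it was at the start of the episode above 0.015 m).
It fails at once if the jar is shifted by more than 25 mm or knocked over (distance of jar from where it was at the start of the episode above 0.025 m or angle between jar's own z axis and vertical above 0.5 rad).
It also fails if it takes over 102 s, if anything falls off the work surface, if the arm or the gripper's body presses on something with over 40 N, if the wrist force passes 120 N, or if a joint passes its speed limit or range.

## Working session

There is one attempt and no reset: what is moved stays moved. The work goes in short steps, Python scripts to look and compute and a shell command to move; the robot and the scene stay as the last step left them, time stands still between calls to the robot, and variables do not carry over. Pictures are saved under pics/ and viewed, at most 14 in all, crops included, and the job is handed in when it is done.

```bash
ls; mkdir -p pics
cat > h.py <<'E'
import numpy as np, cv2
from cell import env, eyes
def ray(p,rc,z):
    E=np.array(p["extrinsics"]);R=E[:3,:3];t=E[:3,3];c=-R.T@t
    d=R.T@np.array([(rc[1]-p["cx"])/p["fx"],(rc[0]-p["cy"])/p["fy"],1])
    return (c+d*(z-c[2])/d[2]).round(1)
def proj(p,X):
    E=np.array(p["extrinsics"]);v=E[:3,:3]@np.array(X)+E[:3,3]
    return np.array([p["fy"]*v[1]/v[2]+p["cy"],p["fx"]*v[0]/v[2]+p["cx"]])
def save(p,n): cv2.imwrite(f"pics/{n}.png",p["pixels"][:,:,::-1])
E
python3 - <<'E'
from h import *
s=env.state();print(s["t"],s["eef_pos"],s["tcp_rot"],env.pinch_z)
for n in("top","scene"):
    p=eyes.read_camera(n);save(p,n+"0")
    E=np.array(p["extrinsics"]);print(n,-E[:3,:3].T@E[:3,3])
    for k,z in(("bottle_a",0),("pad_1",4),("label_holder",4),("jar",0)):
        for d in eyes.spot_point(k,p): print(k,round(d["score"],2),np.round(d["centre"]),ray(p,d["centre"],z))
E
```

```text
pics
0.0 [ 169.57737341 -601.24367991  188.73013134] [-3.14039735e+00 -1.31791365e-04  2.74833302e-01] -18.8
top [ 467.66430075   13.5558938  1173.22497455]
bottle_a 0.81 [215. 270.] [482.3 159.5   0. ]
bottle_a 0.8 [242. 461.] [ 412.9 -305.3    0. ]
bottle_a 0.77 [205. 450.] [ 504.2 -278.9    0. ]
bottle_a 0.62 [239. 198.] [422.9 335.4   0. ]
bottle_a 0.58 [224. 341.] [458.8 -13.5   0. ]
pad_1 0.89 [153. 302.] [633.3  80.8   4. ]
pad_1 0.82 [149. 265.] [643.3 172.2   4. ]
pad_1 0.81 [156. 381.] [ 624.5 -113.5    4. ]
pad_1 0.66 [151. 339.] [636.3  -9.2   4. ]
pad_1 0.45 [213. 272.] [486.1 153.5   4. ]
label_holder 0.77 [148. 226.] [644.8 266.6   4. ]
label_holder 0.22 [151. 308.] [637.4  65.4   4. ]
jar 0.75 [218. 389.] [ 472.9 -129.9    0. ]
jar 0.61 [150. 342.] [640.3 -16.2   0. ]
scene [1208.07071162 -214.4828704   617.0921331 ]
bottle_a 0.76 [185. 361.] [472.8 160.3   0. ]
bottle_a 0.7 [216. 432.] [642.3 273.7   0. ]
bottle_a 0.6 [206. 182.] [ 412.8 -299.3    0. ]
bottle_a 0.58 [196. 296.] [462.7 -18.3   0. ]
bottle_a 0.57 [162. 415.] [420.9 354.4   0. ]
pad_1 0.91 [231. 361.] [640.6  86.3   4. ]
pad_1 0.91 [240. 320.] [636.7 -11.7   4. ]
pad_1 0.74 [225. 397.] [649.3 175.8   4. ]
label_holder 0.57 [215. 432.] [643.3 274.2   4. ]
jar 0.84 [210. 257.] [ 486.5 -125.1    0. ]
```

View pics/top0.png

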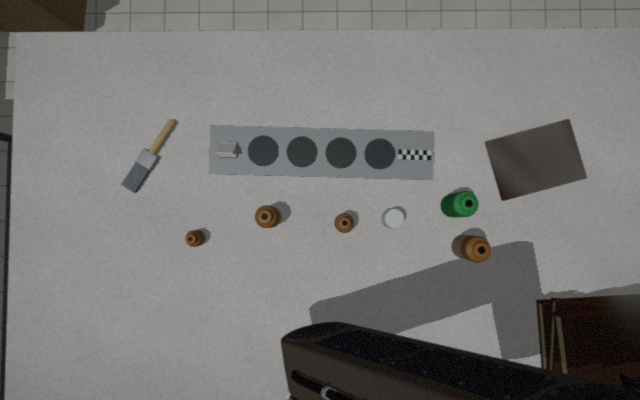

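View pics/scene0.png

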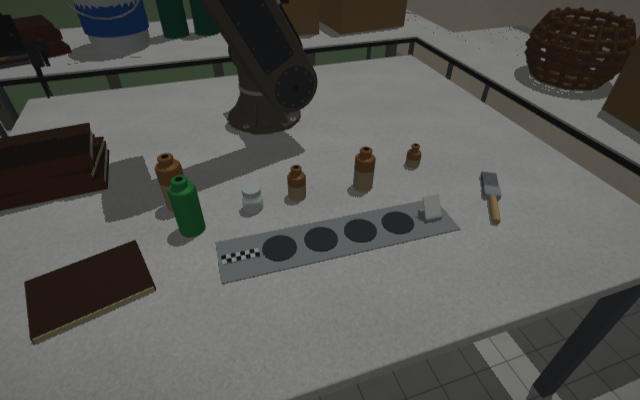

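The top view shows b at (249,476), d at (216,267), a at (223,344), c at (238,195), and the green look-alike at (204,460). The jar is at (218,394). The holder is at the left (+y) end, so b, d, a, c go on the pads at columns 263, 302, 341, 380. Next I refine the positions by fitting silhouettes.

```bash
cat > fit.py <<'E'
from h import *
from scipy.optimize import minimize
S={"a":(90,46,62,72,21,28),"b":(144,58,116,126,27,35),"c":(66,40,38,48,18,24),"d":(116,52,88,98,24,31)}
def sil(p,k,x,y,z0):
    h,D,hb,hn,n,l=S[k];th=np.linspace(0,2*np.pi,40)
    img=np.zeros((1600,2560),np.uint8)
    for (z1,d1),(z2,d2) in(((0,D),(hb,D)),((hb,D),(hn,n)),((hn,n),(h-9,n)),((h-9,l),(h,l))):
        P=np.array([proj(p,(x+d/2*np.cos(t),y+d/2*np.sin(t),z0+z))[::-1] for z,d in((z1,d1),(z2,d2)) for t in th])
        cv2.fillConvexPoly(img,cv2.convexHull(((P+.5)*4).round().astype(np.int32)),1)
    return cv2.resize(img.astype(np.float32),(640,400),interpolation=cv2.INTER_AREA)
def colmask(p):
    hsv=cv2.cvtColor(p["pixels"],cv2.COLOR_RGB2HSV)
    return ((hsv[...,0]<25)&(hsv[...,1]>85)).astype(np.float32)
def fit(p,k,xy,z0=0):
    h=S[k][0];m=colmask(p);c=proj(p,(*xy,z0+h/2)).astype(int);w=np.zeros((400,640),np.float32)
    r=24;w[max(0,c[0]-r-8):c[0]+r+8,max(0,c[1]-r):c[1]+r]=1
    mm=cv2.morphologyEx(m*w,cv2.MORPH_CLOSE,np.ones((5,5)))
    f=lambda v:float((np.abs(sil(p,k,v[0],v[1],z0)-mm)*w).sum())
    R=minimize(f,xy,method="Nelder-Mead",options=dict(xatol=.2,fatol=.2,initial_simplex=np.array([xy,np.add(xy,(12,0)),np.add(xy,(0,12))],float)))
    return R.x.round(1),round(R.fun,1),round(float(mm.sum()))
def pads(p):
    g=p["pixels"].mean(2);out=[]
    for k in range(4):
        c=proj(p,(638-4*k+6,173-95*k,8)).astype(int)
        w=np.zeros((400,640),np.uint8);cv2.circle(w,(int(c[1]),int(c[0])),20,1,-1)
        m=((g<85)&(w>0)).astype(np.uint8)
        n,lab,st,ce=cv2.connectedComponentsWithStats(m);i=1+st[1:,4].argmax()
        out.append(ray(p,ce[i][::-1],8))
    return out
E
python3 - <<'E'
from fit import *
P={n:eyes.read_camera(n) for n in("top","scene")}
for n in P:
    print(n,*pads(P[n]))
    for k,xy in dict(a=(460,-15),b=(410,-303),c=(423,340),d=(478,160)).items(): print(k,*fit(P[n],k,xy))
    print("jar",[ray(P[n],d["centre"],31) for d in eyes.cut_out("jar",P[n])[:1]])
E
```

```text
top [638.9 176.4   8. ] [636.   81.7   8. ] [633.  -13.3   8. ] [ 629.9 -108.1    8. ]
a [461.8 -19.6] 46.1 274
b [ 404.4 -313.9] 153.3 735
c [428.6 336.3] 66.6 233
d [476.8 156.9] 89.1 413
jar [array([ 471.8, -135.1,   31. ])]
scene [644.2 177.8   8. ] [640.9  83.3   8. ] [637.6 -11.9   8. ] [ 634.7 -106.6    8. ]
a [415.2  -2.5] 230.7 338
b [ 260.  -323.7] 299.6 599
c [401.3 358.7] 109.1 196
d [402.9 200.1] 272.8 437
jar [array([ 488.5, -125.3,   31. ])]
```

```bash
python3 - <<'E'
import re
s=open('fit.py').read()
s=s.replace('''    r=24;w[''','''    r=24;M=[d["mask"] for d in eyes.cut_out("bottle_a",p) if np.hypot(*(np.array(d["centre"])-c))<16]
    if not M: return "none",0,0
    m=M[0].astype(np.float32);w[''')
open('fit.py','w').write(s)
E
python3 - <<'E'
from fit import *
for n in("top","scene"):
    p=eyes.read_camera(n);v=p["pixels"].copy()
    for k,xy in dict(a=(462,-18),b=(410,-303),c=(425,340),d=(477,158)).items():
        r=fit(p,k,xy);print(n,k,*r)
        if r[2]:
            cs,_=cv2.findContours((sil(p,k,*r[0],0)>.5).astype(np.uint8),0,1);cv2.drawContours(v,cs,-1,(255,255,255),1)
    if n=="scene": cv2.imwrite("pics/s1.png",cv2.resize(v[130:280,140:460,::-1],(800,375)))
    else: cv2.imwrite("pics/t1.png",cv2.resize(v[190:270,180:500,::-1],(800,200)))
E
```

```text
top a [462.4 -20.3] 35.1 286
top b [ 404.7 -308.3] 35.1 891
top c [427.6 334. ] 19.2 286
top d [477.9 157.4] 46.1 457
scene a [460.8 -15.9] 79.9 524
scene b [ 397.3 -307.5] 709.4 766
scene c [427.8 340.3] 55.3 263
scene d [474.8 162.2] 64.0 782
```

View pics/s1.png

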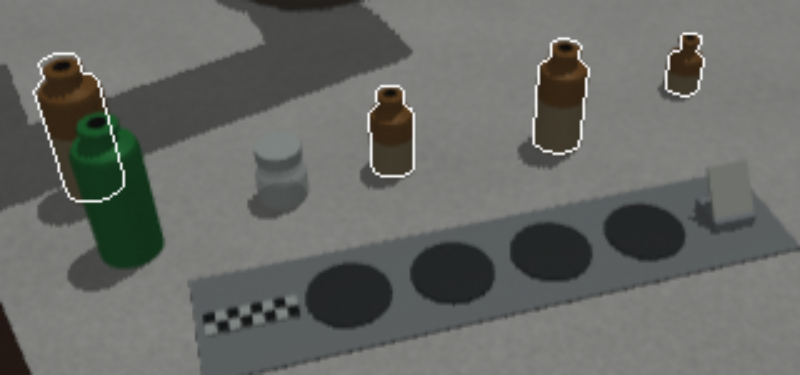

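View pics/t1.png

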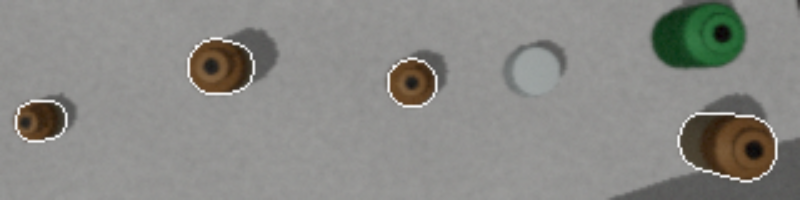

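The outlines sit well on the bottles in both views, so I'm averaging the two. First move goes above bottle_b, keeping the present yaw, because the green bottle lies across the closing axis.

```bash
cat > go.py <<'E'
import sys,numpy as np
from cell import env
# go.py x y graspz [yaw]: deltas in tool axes (at present yaw), units of 60mm / 5deg
x,y,z=map(float,sys.argv[1:4]);s=env.state();p=s["eef_pos"];yaw=s["tcp_rot"][2]
d=np.array([x,y,z+env.pinch_z])-p;c,q=np.cos(yaw),np.sin(yaw)
print("t",round(s["t"],2),"pos",p.round(1),"rot",np.round(s["tcp_rot"],3),"need",np.round(np.array([c*d[0]+q*d[1],q*d[0]-c*d[1],-d[2]])/60,3),
 "F",np.round(s["ft_force"],1),"open",round(s["opening"],3),"grip",round(s["grip_force"],1))
if len(sys.argv)>4: print("turn",np.round(-np.degrees(float(sys.argv[4])-yaw)/5,2))
E
python3 -m inch '[[[0.2,-0.1,-0.3],0,-1],[[0.5,-0.37,0],0,-1],[[0.55,-0.4,0],0,-1],[[0.6,-0.45,0],0,-1],[[0.6,-0.45,0],0,-1],[[0.6,-0.45,0],0,-1],[[0.6,-0.45,0],0,-1],[[0.6,-0.45,0],0,-1],[[0.5,-0.37,0],0,-1],[[0.3,-0.2,0],0,-1]]'
python3 go.py 403.5 -305.7 95
```

```text
t: 2.45
eef_pos: [402.4, -304.3, 208.7]
tcp_rot: [3.14, -0.001, 0.276]
ft_force: [0.8, 0.1, 0.0]
opening: 1.0
grip_force: 0.0
t 2.45 pos [ 402.4 -304.3  208.7] rot [ 3.14e+00 -1.00e-03  2.76e-01] need [0.011 0.028 2.209] F [0.8 0.1 0. ] open 1.0 grip 0.0
```

```bash
python3 -m inch '[[[0.01,0.02,0.4],0,-1],[[0,0,0.5],0,-1],[[0,0,0.4],0,-1],[[0,0,0.3],0,-1],[[0,0,0.2],0,-1],[[0,0,0],0,-1],[[0,0,0],0,-1],[[0,0,0],0,-1],[[0,0,0],0,-1],[[0,0,0],0,-1]]'
python3 go.py 403.5 -305.7 95
python3 - <<'E'
from h import *
p=eyes.read_camera("scene");cv2.imwrite("pics/s2.png",cv2.resize(p["pixels"][90:250,90:290,::-1],(750,600)))
E
```

```text
t: 3.7
eef_pos: [402.1, -307.3, 99.5]
tcp_rot: [3.141, -0.0, 0.275]
ft_force: [-0.5, 0.4, -0.1]
opening: 1.0
grip_force: 0.0
t 3.7 pos [ 402.1 -307.3   99.5] rot [ 3.141 -0.     0.275] need [ 0.03  -0.02   0.389] F [-0.5  0.4 -0.1] open 1.0 grip 0.0
```

View pics/s2.png

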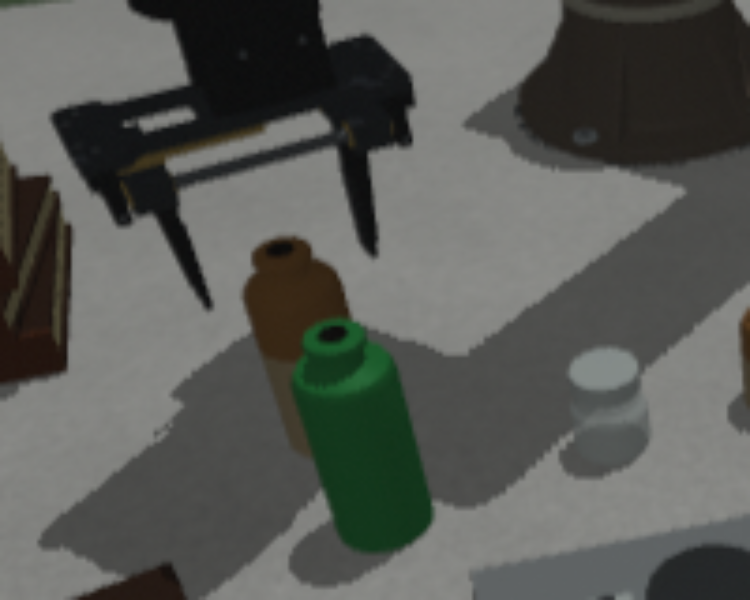

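Run:
```python
from fit import *
p=eyes.read_camera("scene");t=env.state()["eef_pos"]
cr=lambda q:((q-[90,90])*3.75)[::-1].round()
print("tcp",cr(proj(p,t)), "tips",[cr(proj(p,t+s*50*np.array([.2715,-.962,0]))) for s in(1,-1)])
for X in((403.5,-305.7,144),(403.5,-305.7,100),(403.5,-305.7,116),(403.5,-305.7,135)): print(X,cr(proj(p,X)))
rc=lambda u,v:(90+v/3.75,90+u/3.75)
print(ray(p,rc(280,247),144),ray(p,rc(291,280),99.5))
```

```text
tcp [293. 306.] tips [array([210., 333.]), array([371., 281.])]
(403.5, -305.7, 144) [277. 246.]
(403.5, -305.7, 100) [295. 306.]
(403.5, -305.7, 116) [289. 285.]
(403.5, -305.7, 135) [281. 258.]
[ 405.3 -304.1  144. ] [ 372.1 -307.2   99.5]
```

Tip columns match the bottle. The open tips sit about 19 mm higher because the fingers swing, which is harmless. Descend and grip.

```bash
python3 -m inch '[[[0.03,-0.03,0.2],0,-1],[[0,0,0.2],0,-1],[[0,0,0.03],0,-1],[[0,0,0],0,-1],[[0,0,0],0,1],[[0,0,0],0,1],[[0,0,0],0,1],[[0,0,0],0,1],[[0,0,0],0,1],[[0,0,0],0,1]]'
python3 go.py 641.5 177 103
python3 - <<'E'
from h import *
p=eyes.read_camera("scene");cv2.imwrite("pics/s3.png",cv2.resize(p["pixels"][90:250,90:290,::-1],(750,600)))
E
```

```text
t: 5.05
eef_pos: [403.5, -305.3, 73.7]
tcp_rot: [3.141, -0.0, 0.275]
ft_force: [0.2, -1.2, 1.6]
opening: 0.602
grip_force: 30.0
t 5.05 pos [ 403.5 -305.3   73.7] rot [ 3.141 -0.     0.275] need [ 5.999 -6.661 -0.175] F [ 0.2 -1.2  1.6] open 0.602 grip 30.0
```

View pics/s3.png

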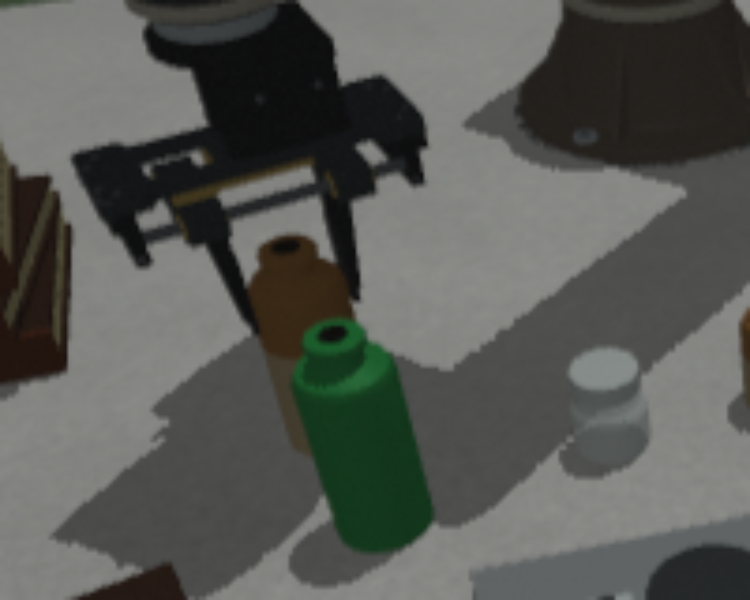

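Bottle_b is held cleanly and upright between the fingers. Lift, carry, and start lowering over pad_1.

```bash
python3 -m inch '[[[0,0,-0.15],0,1],[[0,0,-0.3],0,1],[[0,0,-0.45],0,1],[[0,0,-0.5],0,1],[[0,0,-0.5],0,1],[[0,0,-0.45],0,1],[[0,0,-0.3],0,1],[[0,0,-0.15],0,1],[[0.2,-0.2,0],0,1],[[0.4,-0.45,0],0,1]]' | tail -2
python3 -m inch '[[[0.45,-0.5,0],0,1],[[0.45,-0.5,0],0,1],[[0.45,-0.5,0],0,1],[[0.45,-0.5,0],0,1],[[0.45,-0.5,0],0,1],[[0.45,-0.5,0],0,1],[[0.45,-0.5,0],0,1],[[0.45,-0.5,0],0,1],[[0.45,-0.5,0],0,1],[[0.45,-0.5,0],0,1]]' | tail -2
python3 -m inch '[[[0.4,-0.45,0],0,1],[[0.3,-0.35,0],0,1],[[0.15,-0.17,0],0,1],[[0.05,-0.04,0],0,1],[[0,0,0.2],0,1],[[0,0,0.4],0,1],[[0,0,0.4],0,1],[[0,0,0.4],0,1],[[0,0,0.3],0,1],[[0,0,0.1],0,1]]'
python3 go.py 641.5 177 100.5
```

```text
opening: 0.607
grip_force: 29.9
opening: 0.605
grip_force: 29.9
t: 8.85
eef_pos: [640.9, 176.7, 132.3]
tcp_rot: [-3.142, 0.002, 0.274]
ft_force: [-0.7, 0.7, -3.5]
opening: 0.604
grip_force: 29.9
t 8.85 pos [640.9 176.7 132.3] rot [-3.142e+00  2.000e-03  2.740e-01] need [ 0.011 -0.003  0.843] F [-0.7  0.7 -3.5] open 0.604 grip 29.9
```

```bash
python3 -m inch '[[[0.01,0,0.15],0,1],[[0,0,0.2],0,1],[[0,0,0.15],0,1],[[0,0,0.1],0,1],[[0,0,0.07],0,1],[[0,0,0.05],0,1],[[0,0,0.04],0,1],[[0,0,0.03],0,1],[[0,0,0.02],0,1],[[0,0,0],0,1]]' | tail -2
python3 go.py 641.5 177 100.5
python3 - <<'E'
from h import *
p=eyes.read_camera("scene");cv2.imwrite("pics/s4.png",cv2.resize(p["pixels"][120:260,300:480,::-1],(720,560)))
E
```

```text
opening: 0.603
grip_force: 29.9
t 10.1 pos [642.  177.4  84.9] rot [3.142 0.    0.275] need [-0.009  0.005  0.053] F [-0.5 -0.3 -2.8] open 0.603 grip 29.9
```

View pics/s4.png

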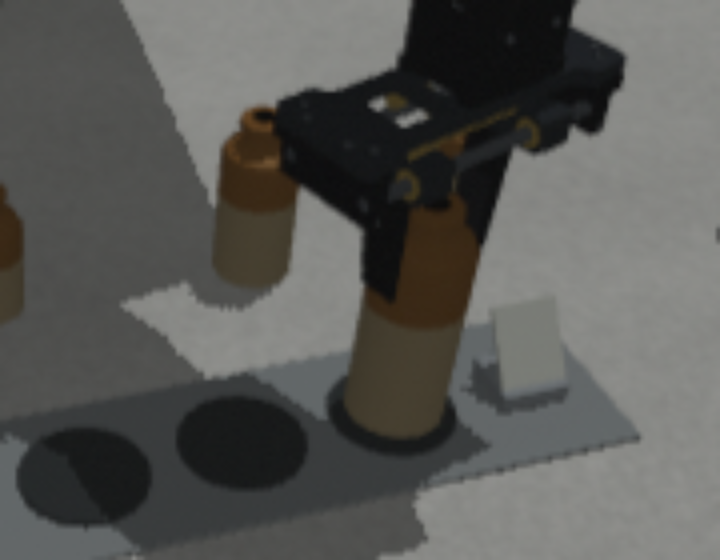

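Bottle_b is centred over pad_1, just above contact. Lower the last 3 mm, release, and go up while starting the turn.

```bash
python3 -m inch '[[[-0.01,0,0.02],0,1],[[0,0,0.02],0,1],[[0,0,0.01],0,1],[[0,0,0.005],0,1],[[0,0,0],0,1],[[0,0,0],0,1],[[0,0,0],0,0.2],[[0,0,0],0,-0.2],[[0,0,0],0,-1],[[0,0,0],0,-1]]'
python3 -m inch '[[[0,0,0],0,-1],[[0,0,0],0,-1],[[0,0,-0.1],0,-1],[[0,0,-0.3],0,-1],[[0,0,-0.5],0,-1],[[0,0,-0.5],0,-1],[[0,0,-0.4],-1,-1],[[0,0,-0.2],-1,-1],[[0,0,0],-1,-1],[[0,0,0],-1,-1]]' | tail -2
python3 go.py 476 160 72 1.5708
```

```text
t: 11.4
eef_pos: [641.4, 177.3, 81.7]
tcp_rot: [3.141, -0.0, 0.275]
ft_force: [0.7, -0.1, -1.0]
opening: 0.763
grip_force: 0.0
opening: 1.002
grip_force: 0.0
t 12.65 pos [641.5 177.3 203.4] rot [ 3.141e+00 -2.000e-03  6.270e-01] need [-2.404 -1.384  2.503] F [ 0.4 -0.3  0.4] open 1.002 grip 0.0
turn -10.82
```

```bash
python3 -m inch '[[[0,0,0],-1,-1],[[0,0,0],-1,-1],[[0,0,0],-1,-1],[[0,0,0],-1,-1],[[0,0,0],-1,-1],[[0,0,0],-1,-1],[[0,0,0],-1,-1],[[0,0,0],-1,-1],[[0,0,0],-1,-1],[[0,0,0],-1,-1]]' | tail -1
python3 -m inch '[[[0,0,0],-0.82,-1],[[-0.03,-0.2,0],0,-1],[[-0.04,-0.4,0],0,-1],[[-0.04,-0.4,0],0,-1],[[-0.04,-0.4,0],0,-1],[[-0.04,-0.4,0],0,-1],[[-0.04,-0.4,0],0,-1],[[-0.04,-0.35,0],0,-1],[[-0.02,-0.21,0],0,-1],[[0,0,0],0,-1]]' | tail -1
python3 go.py 476 160 72 1.5708
python3 - <<'E'
from fit import *
p=eyes.read_camera("scene");print("b",fit(p,"b",(641,177),8))
E
```

```text
grip_force: 0.0
grip_force: 0.0
t 15.15 pos [475.3 160.3 202.2] rot [ 3.141 -0.     1.567] need [-0.006  0.012  2.484] F [0.  0.3 0.3] open 1.006 grip 0.0
turn -0.04
b (array([643.2, 177.5]), np.float64(66.1), 1476)
```

```bash
python3 -m inch '[[[0,0.01,0.2],0,-1],[[0,0,0.4],0,-1],[[0,0,0.4],0,-1],[[0,0,0.4],0,-1],[[0,0,0.4],0,-1],[[0,0,0.35],0,-1],[[0,0,0.2],0,-1],[[0,0,0.13],0,-1],[[0,0,0],0,-1],[[0,0,0],0,-1]]' | tail -1
python3 go.py 476 160 72
python3 -m inch '[[[0,0,0],0,1],[[0,0,0],0,1],[[0,0,0],0,1],[[0,0,0],0,1],[[0,0,0],0,1],[[0,0,0],0,1],[[0,0,0],0,1],[[0,0,0],0,1],[[0,0,0],0,1],[[0,0,0],0,1]]'
python3 go.py 638.5 82.5 80
```

```text
grip_force: 0.0
t 16.5 pos [476.7 160.4  53.3] rot [ 3.141 -0.     1.568] need [-0.006 -0.011  0.001] F [ 0.1 -0.4 -0.5] open 1.002 grip 0.0
t: 17.75
eef_pos: [476.5, 160.3, 52.9]
tcp_rot: [3.141, 0.0, 1.568]
ft_force: [2.0, 0.5, 0.6]
opening: 0.536
grip_force: 30.0
t 17.75 pos [476.5 160.3  52.9] rot [3.141 0.    1.568] need [-1.29   2.703 -0.139] F [2.  0.5 0.6] open 0.536 grip 30.0
```

```bash
python3 -m inch '[[[0,0,-0.15],0,1],[[0,0,-0.3],0,1],[[0,0,-0.4],0,1],[[0,0,-0.35],0,1],[[0,0,-0.2],0,1],[[0,0,-0.1],0,1],[[-0.2,0.15,0],0,1],[[-0.3,0.3,0],0,1],[[-0.3,0.4,0],0,1],[[-0.3,0.4,0],0,1]]' | tail -1
python3 -m inch '[[[-0.19,0.4,0],0,1],[[0,0.4,0],0,1],[[0,0.35,0],0,1],[[0,0.2,0],0,1],[[0,0.1,0],0,1],[[0,0,0],0,1],[[0,0,0.15],0,1],[[0,0,0.3],0,1],[[0,0,0.3],0,1],[[0,0,0.15],0,1]]' | tail -1
python3 -m inch '[[[0,0,0.1],0,1],[[0,0,0.1],0,1],[[0,0,0.08],0,1],[[0,0,0.05],0,1],[[0,0,0.04],0,1],[[0,0,0.03],0,1],[[0,0,0.03],0,1],[[0,0,0],0,1],[[0,0,0],0,1],[[0,0,0],0,1]]' | tail -1
python3 go.py 638.5 82.5 79.6
```

```text
grip_force: 30.0
grip_force: 30.0
grip_force: 30.0
t 21.5 pos [638.2  82.5  63.1] rot [3.141 0.    1.568] need [0.001 0.006 0.038] F [-0.5  1.4 -2.2] open 0.532 grip 30.0
```

```bash
python3 -m inch '[[[0,0,0.02],0,1],[[0,0,0.015],0,1],[[0,0,0.005],0,1],[[0,0,0],0,1],[[0,0,0],0,1],[[0,0,0],0,0.2],[[0,0,0],0,-0.2],[[0,0,0],0,-1],[[0,0,0],0,-1],[[0,0,0],0,-1]]'
python3 -m inch '[[[0,0,0],0,-1],[[0,0,-0.1],0,-1],[[0,0,-0.3],0,-1],[[0,0,-0.5],0,-1],[[0,0,-0.5],0,-1],[[0,0,-0.5],0,-1],[[0,0,-0.1],0,-1],[[-0.3,-0.3,0],0,-1],[[-0.3,-0.4,0],0,-1],[[-0.3,-0.4,0],0,-1]]' | tail -1
python3 go.py 461.5 -17.5 46
```

```text
t: 22.75
eef_pos: [638.1, 82.5, 60.5]
tcp_rot: [-3.142, 0.0, 1.568]
ft_force: [0.8, 1.2, 0.3]
opening: 0.858
grip_force: 0.0
grip_force: 0.0
t 24.0 pos [570.8  28.2 180.2] rot [-3.141  0.     1.568] need [-0.767 -1.82   2.549] F [ 0.8 -1.   0.5] open 0.998 grip 0.0
```

```bash
python3 -m inch '[[[-0.3,-0.4,0],0,-1],[[-0.2,-0.4,0],0,-1],[[-0.17,-0.4,0],0,-1],[[-0.1,-0.35,0],0,-1],[[0,-0.2,0],0,-1],[[0,-0.08,0.1],0,-1],[[0,0,0.3],0,-1],[[0,0,0.4],0,-1],[[0,0,0.4],0,-1],[[0,0,0.3],0,-1]]' | tail -1
python3 -m inch '[[[0,0,0.3],0,-1],[[0,0,0.3],0,-1],[[0,0,0.2],0,-1],[[0,0,0.15],0,-1],[[0,0,0.05],0,-1],[[0,0,0.04],0,-1],[[0,0,0],0,-1],[[0,0,0],0,-1],[[0,0,0],0,1],[[0,0,0],0,1]]'
python3 go.py 461.5 -17.5 46
python3 -m inch '[[[0,0,0],0,1],[[0,0,0],0,1],[[0,0,0],0,1],[[0,0,0],0,1],[[0,0,0],0,1],[[0,0,0],0,1],[[0,0,0],0,1],[[0,0,0],0,1],[[0,0,-0.15],0,1],[[0,0,-0.3],0,1]]'
python3 go.py 635.3 -12.5 54
```

```text
grip_force: 0.0
t: 26.5
eef_pos: [462.1, -17.3, 28.3]
tcp_rot: [3.141, 0.0, 1.568]
ft_force: [0.7, 0.5, -0.6]
opening: 0.844
grip_force: 0.0
t 26.5 pos [462.1 -17.3  28.3] rot [3.141 0.    1.568] need [-0.004 -0.01   0.019] F [ 0.7  0.5 -0.6] open 0.844 grip 0.0
t: 27.75
eef_pos: [461.4, -17.2, 55.4]
tcp_rot: [-3.14, -0.0, 1.568]
ft_force: [0.8, -0.5, -3.0]
opening: 0.472
grip_force: 30.0
t 27.75 pos [461.4 -17.2  55.4] rot [-3.14  -0.     1.568] need [0.085 2.898 0.337] F [ 0.8 -0.5 -3. ] open 0.472 grip 30.0
```

```bash
python3 -m inch '[[[0,0,-0.3],0,1],[[0,0,-0.2],0,1],[[0,0.1,-0.1],0,1],[[0,0.3,0],0,1],[[0.02,0.4,0],0,1],[[0.02,0.4,0],0,1],[[0.02,0.4,0],0,1],[[0.02,0.4,0],0,1],[[0,0.4,0],0,1],[[0,0.3,0],0,1]]' | tail -1
python3 -m inch '[[[0,0.15,0],0,1],[[0,0.05,0],0,1],[[0,0,0.1],0,1],[[0,0,0.25],0,1],[[0,0,0.2],0,1],[[0,0,0.12],0,1],[[0,0,0.08],0,1],[[0,0,0.05],0,1],[[0,0,0.04],0,1],[[0,0,0.03],0,1]]' | tail -1
python3 go.py 635.3 -12.5 54.6
```

```text
grip_force: 30.0
grip_force: 30.0
t 30.25 pos [636.2 -12.9  39.1] rot [3.141 0.    1.568] need [ 0.007 -0.015  0.055] F [-0.8  0.4 -1.8] open 0.474 grip 30.0
```

```bash
python3 -m inch '[[[0,0,0.02],0,1],[[0,0,0.02],0,1],[[0,0,0.01],0,1],[[0,0,0.005],0,1],[[0,0,0],0,1],[[0,0,0],0,1],[[0,0,0],0,0.2],[[0,0,0],0,-0.2],[[0,0,0],0,-1],[[0,0,0],0,-1]]'
python3 -m inch '[[[0,0,0],0,-1],[[0,0,0],0,-1],[[0,0,-0.1],0,-1],[[0,0,-0.3],0,-1],[[0,0,-0.5],0,-1],[[0,0,-0.5],0,-1],[[0,0,-0.5],0,-1],[[0,0,-0.5],0,-1],[[0,0,-0.3],0,-1],[[0,-0.1,-0.1],0,-1]]' | tail -1
python3 go.py 427.7 337 26
```

```text
t: 31.5
eef_pos: [636.0, -12.9, 35.5]
tcp_rot: [-3.141, 0.0, 1.568]
ft_force: [-0.2, -0.4, -0.3]
opening: 0.729
grip_force: 0.0
grip_force: 0.0
t 32.75 pos [630.3 -12.9 205.9] rot [3.139 0.    1.568] need [ 5.823 -3.392  3.312] F [-0.3 -0.   0.2] open 1.0 grip 0.0
```

```bash
python3 -m inch '[[[0.2,-0.2,0],0,-1],[[0.5,-0.4,0],0,-1],[[0.6,-0.4,0],0,-1],[[0.7,-0.4,0],0,-1],[[0.7,-0.4,0],0,-1],[[0.7,-0.4,0],0,-1],[[0.7,-0.4,0],0,-1],[[0.7,-0.35,0],0,-1],[[0.5,-0.2,0],0,-1],[[0.3,-0.1,0],0,-1]]' | tail -1
python3 -m inch '[[[0.15,-0.1,0],0,-1],[[0.07,-0.04,0.1],0,-1],[[0,0,0.4],0,-1],[[0,0,0.5],0,-1],[[0,0,0.5],0,-1],[[0,0,0.4],0,-1],[[0,0,0.2],0,-1],[[0,0,0],0,-1],[[0,0,0],0,-1],[[0,0,0],0,-1]]' | tail -1
python3 go.py 427.7 337 26 1.5708
python3 - <<'E'
from fit import *
p=eyes.read_camera("top");print(pads(p)[3])
for k,xy in dict(a=(635,-12),b=(640,177),d=(637,82)).items():print(k,fit(p,k,xy,8))
E
```

```text
grip_force: 0.0
grip_force: 0.0
t 35.25 pos [428.  337.   78.5] rot [ 3.140e+00 -1.000e-03  1.568e+00] need [-1.000e-03 -4.000e-03  1.188e+00] F [-0.   0.1 -0.2] open 1.002 grip 0.0
turn -0.03
[ 629.9 -108.2    8. ]
a (array([636.4, -15.3]), np.float64(22.2), 358)
b (array([641.2, 173.9]), np.float64(27.1), 753)
d (array([639. ,  80.6]), np.float64(24.1), 520)
```

```bash
python3 -m inch '[[[0,0,0.2],0,-1],[[0,0,0.4],0,-1],[[0,0,0.3],0,-1],[[0,0,0.2],0,-1],[[0,0,0.08],0,-1],[[0,0,0],0,-1],[[0,0,0],0,-1],[[0,0,0],0,1],[[0,0,0],0,1],[[0,0,0],0,1]]' | tail -1
python3 -m inch '[[[0,0,0],0,1],[[0,0,0],0,1],[[0,0,0],0,1],[[0,0,0],0,1],[[0,0,0],0,1],[[0,0,0],0,1],[[0,0,0],0,1],[[0,0,0],0,1],[[0,0,0],0,1],[[0,0,0],0,1]]'
python3 go.py 631 -107 34.5
```

```text
grip_force: 0.0
t: 37.95
eef_pos: [427.6, 336.9, 6.9]
tcp_rot: [3.142, 0.0, 1.568]
ft_force: [0.7, -0.1, -0.1]
opening: 0.406
grip_force: 30.0
t 37.95 pos [427.6 336.9   6.9] rot [3.142 0.    1.568] need [-7.389  3.41  -0.147] F [ 0.7 -0.1 -0.1] open 0.406 grip 30.0
```

```bash
python3 -m inch '[[[0,0,-0.15],0,1],[[0,0,-0.3],0,1],[[0,0,-0.5],0,1],[[0,0,-0.5],0,1],[[0,0,-0.5],0,1],[[0,0,-0.5],0,1],[[0,0,-0.35],0,1],[[0,0,-0.2],0,1],[[-0.2,0,0],0,1],[[-0.4,0,0],0,1]]' | tail -1
python3 -m inch '[[[-0.6,0.1,0],0,1],[[-0.6,0.2,0],0,1],[[-0.6,0.3,0],0,1],[[-0.6,0.3,0],0,1],[[-0.6,0.3,0],0,1],[[-0.6,0.3,0],0,1],[[-0.6,0.3,0],0,1],[[-0.6,0.3,0],0,1],[[-0.6,0.3,0],0,1],[[-0.6,0.3,0],0,1]]' | tail -1
python3 -m inch '[[[-0.4,0.3,0],0,1],[[-0.25,0.25,0],0,1],[[-0.1,0.1,0],0,1],[[-0.04,0.06,0],0,1],[[0,0,0.2],0,1],[[0,0,0.4],0,1],[[0,0,0.5],0,1],[[0,0,0.5],0,1],[[0,0,0.4],0,1],[[0,0,0.2],0,1]]'
python3 go.py 631 -107 34.5
```

```text
grip_force: 30.0
grip_force: 30.0
t: 41.7
eef_pos: [630.0, -106.3, 53.2]
tcp_rot: [-3.139, -0.001, 1.569]
ft_force: [-0.4, -0.3, -1.1]
opening: 0.403
grip_force: 30.0
t 41.7 pos [ 630.  -106.3   53.2] rot [-3.139e+00 -1.000e-03  1.569e+00] need [-0.011  0.017  0.625] F [-0.4 -0.3 -1.1] open 0.403 grip 30.0
```

```bash
python3 -m inch '[[[-0.01,0.01,0.15],0,1],[[0,0,0.15],0,1],[[0,0,0.1],0,1],[[0,0,0.08],0,1],[[0,0,0.05],0,1],[[0,0,0.03],0,1],[[0,0,0.02],0,1],[[0,0,0.02],0,1],[[0,0,0],0,1],[[0,0,0],0,1]]' | tail -1
python3 go.py 631 -107 33.7
```

```text
grip_force: 30.0
t 42.95 pos [ 631.6 -107.7   19. ] rot [3.142 0.    1.568] need [ 0.012 -0.01   0.068] F [ 0.7  0.4 -2.1] open 0.406 grip 30.0
```

```bash
python3 -m inch '[[[0,0,0.02],0,1],[[0,0,0.02],0,1],[[0,0,0.02],0,1],[[0,0,0.01],0,1],[[0,0,0],0,1],[[0,0,0],0,1],[[0,0,0],0,0.2],[[0,0,0],0,-0.2],[[0,0,0],0,-1],[[0,0,0],0,-1]]'
python3 -m inch '[[[0,0,0],0,-1],[[0,0,0],0,-1],[[0,0,-0.1],0,-1],[[0,0,-0.3],0,-1],[[0,0,-0.5],0,-1],[[0,0,-0.5],0,-1],[[0,0,-0.5],0,-1],[[0,0,-0.5],0,-1],[[0,0,-0.4],0,-1],[[0,0,-0.1],0,-1]]' | tail -1
python3 -m inch '[[[0,-0.3,0],0,-1],[[0,-0.5,0],0,-1],[[0,-0.5,0],0,-1],[[0,-0.5,0],0,-1],[[0,-0.5,0],0,-1],[[0,-0.4,0],0,-1],[[0,-0.2,0],0,-1],[[0,0,0],0,-1],[[0,0,0],0,-1],[[0,0,0],0,-1]]' | tail -1
python3 - <<'E'
from fit import *
for n in("top","scene"):
    p=eyes.read_camera(n)
    for k,xy in dict(b=(640,177),d=(637,82),a=(635,-12),c=(631,-107)).items():print(n,k,*fit(p,k,xy,8))
cv2.imwrite("pics/f.png",cv2.resize(p["pixels"][130:290,190:460,::-1],(800,474)))
E
```

```text
t: 44.2
eef_pos: [631.7, -107.7, 14.6]
tcp_rot: [3.142, 0.0, 1.568]
ft_force: [-0.4, 0.9, 0.7]
opening: 0.668
grip_force: 0.0
grip_force: 0.0
grip_force: 0.0
top b [642.  173.8] 40.3 732
top d [639.4  79.8] 25.9 511
top a [636.6 -15.3] 26.3 352
top c [ 631.4 -110.4] 16.2 262
scene b [644.3 176.7] 66.0 1507
scene d [640.4  82.3] 44.7 1094
scene a [635.9 -12.6] 52.6 777
scene c [ 632.1 -106.3] 61.0 456
```

View pics/f.png

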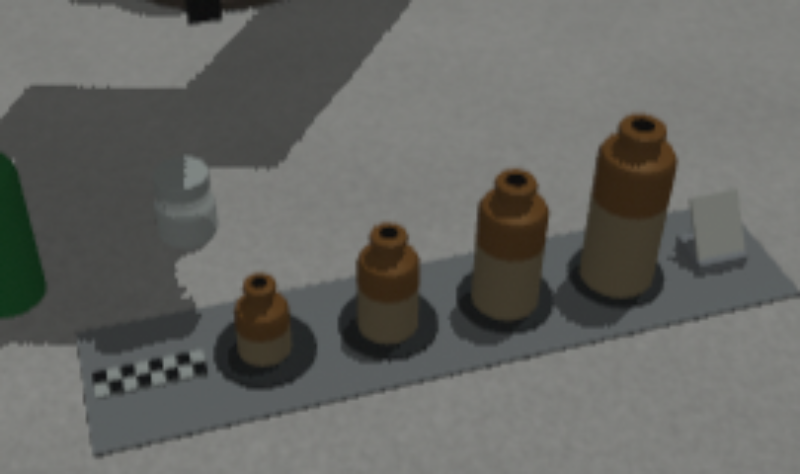

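All four stand upright, within about 5 mm of the pad centres in both views. The order is right, and the holder and jar haven't moved.

```bash
python3 -c "
from cell import env
print(env.job_done())"
```

```text
the job is handed in; nothing more can be done
None
```

The job is handed in: all four bottles stand upright on their pads in height order, the tallest by the label holder, each about 5 mm or less off centre in the last camera images; the hand-in gave no verdict.

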